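Hang the ink mixer's guard door back on its lift-off hinges

TASK

Take the yellow-framed guard door out of its wooden rack and hang it back on the ink mixer: with the door held swung open, feel for the two hinge pins and gently lower both knuckles onto them until the door sits fully home. Then swing the door shut against the mixer's rubber bumpers and let go. Never press hard on the pins, and leave the ink pots and the tape roll where they are.

Things in the scene. Friction and masses are not known exactly. Their poses are not given: they have to be found in the camera images.
- mixer: Grey ink mixer, fixed: housing 120 deep (x), 150 wide (y), 170 mm high; motor cap on the back half of the top to 206 mm. Origin: centre of its underside. Its open front is the plane x = -60 mm and faces its own -x. A flange beyond the front's -y edge (out to y = -117 mm) carries a steel hinge rail with two upright hinge pins on one vertical axis. An ink pot stands inside.
- hinge_zero (a point): Zero mark of the hinge rail, where the hinge axis would be at zero setting: mixer x -86, y -96, height 35 mm (top of the lower pin's collar); axes as the mixer's. The rail is clamped in sideways slots, off zero: both pins together really stand 3 to 19 mm from this point along the mixer's +y. Where is not measured and must be felt (or seen). The rail does not yield to a push.
- slot_mid (a point): Middle of that adjustment, 11 mm from zero (pins within 8 mm of it along the mixer's y), at the lower pin's tip: height 55 mm. Pins point up, 20 mm long, diameter 8, tapering to 6 mm in the last 4 mm. Collars below them: diameter 18, 12 mm high, tops at 35 and 115 mm, so the upper tip is at 135 and the upper collar's underside at 103 mm.
- bumper (a point): Front end of the upper of two black rubber bumpers (diameter 10) on the mixer's front that stop the closing door: mixer x -80, y 44, height 135 mm.
- door: Guard door, loose, about 0.3 kg: clear panel in a yellow frame 130 wide (x), 12 thick, 150 mm high. Origin: centre of its underside; x from hinge edge to free edge, z up, +y the outside, with a black knob at x 56, height 70, 22 mm out. Shut, door x points along the mixer's +y; it opens counter-clockwise seen from above; open 90 degrees, door x points along the mixer's -x. Hung, it stays where it is left.
- door_hinge (a point): Centre of the lower face of the lower knuckle: door x -82, y 0, z 25 mm; axes as the door's. Two dark steel knuckles (upright rings, outer diameter 28, bore 10, height 22 mm, open both ends) have their lower faces at door z 25 and 105 mm. Home, they rest on the collars: this point is level with hinge_zero and the door's underside 10 mm above the table.
- upper_knuckle (a point): Centre of the lower face of the upper knuckle: door x -82, y 0, z 105 mm. To hang the door bring both knuckles in sideways just above the pin tips (door 22 to 44 mm above home, so that the lower knuckle passes between lower tip and upper collar), then lower. Up to 8 mm either side of slot_mid the wide knuckles always stand over the pin tips, never beside them.
- door_grip (a point): Middle of the door's top bar (24 mm high, 12 mm thick), 12 mm below its top edge: door x 0, z 138 mm. Grip here from above, closing across the thickness (door y).
- door_edge (a point): On the door's free edge: door x 65, y 0, z 138 mm. With the door shut it lies at mixer x = -86 mm.
- door_rack: Fixed wooden rack 150 x 75 mm, base 12 mm thick; the door stands upright on the base in a 15 mm wide slot along the rack's x, between two rails 100 mm long with tops at 46 mm. Origin: centre of its underside. Lift the door straight up 40 mm or more to clear it.
- pot_red: Loose ink pot with red lid, diameter 60, height 58 mm, origin centre of its underside; bystander.
- pot_green: Loose ink pot with green lid, diameter 62, height 64 mm, origin centre of its underside; bystander.
- tape: Loose roll of masking tape, diameter 92, height 24 mm, origin centre of its underside; bystander.

How it is judged (in metres and radians):
On the way, in this order (a step that is already met when the one before it is completed fails the run):
1. the door is lifted clear of its rack (underside more than 50 mm above the table) (height (world z) of door above 0.05 m), for 0.1 s.
2. the door sits fully home on both pins while it stands open (free edge more than 50 mm out from its shut place) (x of door_hinge in the frame of hinge_zero between -0.005 and 0.005 m and y of door_hinge in the frame of hinge_zero between -0.0015 and 0.0235 m and z of door_hinge in the frame of hinge_zero between -0.003 and 0.003 m and angle between door's own z axis and vertical below 0.07 rad and x of door_edge in the frame of mixer below -0.136 m), for 0.3 s.
At the end, for the whole second after the job is handed in: The door hangs fully home on both hinge pins (knuckles within 3 mm of the collars, upright within 0.07 rad, on the hinge axis), is shut (free edge within 12 mm of its place against the bumpers), at rest (x of door_hinge in the frame of hinge_zero between -0.005 and 0.005 m and y of door_hinge in the frame of hinge_zero between -0.0015 and 0.0235 m and z of door_hinge in the frame of hinge_zero between -0.003 and 0.003 m and angle between door's own z axis and vertical below 0.07 rad and x of door_edge in the frame of mixer between -0.098 and -0.074 m and linear speed of door below 0.02 m/s); the robot touches nothing.
It fails at once if the door is pressed on the mixer or its hinge pins with more than 25 N (contact force between door and mixer above 25 N).
It fails at once if the red-lidded pot is pushed more than 25 mm from its place or tipped over (distance of pot_red from where it was at the start of the episode above 0.025 m or angle between pot_red's own z axis and vertical above 0.5 rad).
It fails at once if the green-lidded pot is pushed more than 25 mm from its place or tipped over (distance of pot_green from where it was at the start of the episode above 0.025 m or angle between pot_green's own z axis and vertical above 0.5 rad).
It fails at once if the tape roll is pushed more than 25 mm from its place or tipped over (distance of tape from where it was at the start of the episode above 0.025 m or angle between tape's own z axis and vertical above 0.5 rad).
It also fails if it takes over 72 s, if anything falls off the work surface, if the arm or the gripper's body presses on something with over 40 N, if the wrist force passes 120 N, or if a joint passes its speed limit or range.

ROBOT

A 7-joint arm with a two-finger parallel gripper is mounted at the origin on the work surface; the furniture and walls round the work are solid. World frame = base frame: x ahead of the robot, y to its left, z up, the work surface at z = 0. Lengths are in m, angles in degrees, forces in N, time in s.
With the tool pointing down it reaches from about 0.4 to 0.75 m from the base axis. Payload 19.5 kg.
Tool frame: the origin (TCP) lies between the finger pads; the fingertips stand 14 mm ahead of it and the grasp point (between the pads) lies 5 mm behind it; z points along the fingers, y is the line along which they close (so a half turn about z gives the same grasp; the last joint's range is limited). The gripper opens to 85 mm and grips with 20 to 120 N. Pads are 22 mm wide; open, the fingers measure 114 mm over their backs; the gripper's body (76 mm by 85 mm) begins 54 mm behind the grasp point. The pads swing forward as they close: fully open they stand 13 mm farther back than shut.
Start: joints at [-2.389, 40.479, -1.581, 85.061, 1.261, 54.483, -4.326], TCP at [0.575, 0, 0.245] pointing down, gripper open.
Joint ranges: [-155.06, 155.06], [-18.47, 123.98], [-90, 86.84], [0, 140.48], [-83.41, 263.41], [0, 116], [-161.91, 161.91]. Speed limits (degrees/s): [108.29, 108.29, 147.25, 147.25, 172.46, 172.46, 172.46].

INTERFACE

Orientations are given as a 3x3 rotation matrix whose columns are the frame's x, y, z axes.
In Python, from bench import readout, vision, order gives the robot as it stands. The module is installed in compiled form; this text tells all that it offers.
- The arm moves only by the tool step_arm, never from a script. Its argument "plan" is a list of rows, each a list of 5 numbers: the opening, from 0 (shut) to 1 (fully open), then the shift along the world's x, y, z in cm, then the turn about the world's z in rad. A call has 1 to 20 rows; each row shifts and turns the commanded pose from where the row before left it; what a row does not reach is not made up. A row lasts 1/12 s, in which the tool goes at most 41.7 mm and 7.16 degrees, less where a joint would pass 70% of its speed; a pose out of reach is approached as far as the arm can. A call with a gripper value outside its range is refused whole. The fingers move at their own pace and stop on an object; the grip force is fixed at half the most. Time passes only in rows, so rows that do not move let the fingers close. It gives the time, the measured TCP pose, the force, the opening and the grip force at its end, in the units of the state.
- readout.state(): the state, without advancing time (a new reading comes with each control period).
- vision.capture(name): name is "scene" or "side" or "wrist"; returns (picture, depth): 420x560x3 uint8, red, green, blue; 420x560 float32, m along the optical axis (not along the pixel's ray), 0 where there is no reading.
- vision.get_calibration(name): a dict with "fovy" (degrees; the focal length in pixels is half the picture's height over the tangent of half this angle, whatever the lens; pixels are square), "cx", "cy" (the principal point, pixels), "R" (3x3) and "t" (3): a world point X has camera coordinates R X + t; the wrist camera has in their place "tool_from_camera" (4x4, takes a point from camera to tool coordinates, whose origin is the TCP and whose axes are the flange's). Camera axes: x right, y down, z forward; pixel columns grow to the right and rows downward; lengths in m; the calibration is good to about 2 mm. The wrist camera is an equidistant fisheye: a pixel r from the principal point sees the ray r / f radians off the axis. A picture is of the moment at which its call begins: read the wrist's pose just before it. get_calibration takes no time and is no camera call.
- order.finish_job(): hands the job in; it is judged then, once.
The state is a dict: "t": time; "q": joint angles; "joint_vel": joint speeds; "effort": joint torques, N m; "position": TCP position; "tcp_rot": TCP orientation; "contact_force": force on the tool from outside, world axes, zero at the start; "moment": the same for the moment, N m; "grip_width": finger opening in m; "grip_force": force on a finger pad.
Only numpy, scipy, OpenCV 4.12 (cv2) and the standard library are available. Lean on these libraries where they do the work, as an engineer would, in place of code of your own. Each camera call takes 0.05 s, during which the arm holds its last target. There are 200 camera calls.

## Working session

There is one attempt and no reset: what is moved stays moved. The work goes in short steps, Python scripts to look and compute and a tool call to move; the robot and the scene stay as the last step left them, time stands still between calls to the robot, and variables do not carry over. Pictures are saved under pics/ and viewed, at most 10 in all, crops included, and the job is handed in when it is done.

Besides the shell and the picture viewer there is one more tool, called after "Emit:" by a JSON object that holds its "api" and its "payload", one argument or row to a line. step_arm: Moves the arm, as the interface text tells. Its arguments: {"type":"object","properties":{"plan":{"type":"array"}},"required":["plan"]}

```bash
mkdir -p pics
cat > h.py <<'E'
import numpy as np, cv2
from bench import readout, vision, order
def cap(n,f=None):
    s=readout.state(); p,d=vision.capture(n)
    np.savez(''+n+'.npz',p=p,d=d,pos=s['position'],rot=s['tcp_rot'])
    if f: cv2.imwrite('pics/'+f,p[:,:,::-1])
    return p,d,s
def cloud(n,d):
    c=vision.get_calibration(n); f=210/np.tan(np.radians(c['fovy'])/2)
    v,u=np.mgrid[:420,:560]
    P=np.stack([(u-c['cx'])/f*d,(v-c['cy'])/f*d,d],-1)
    return (P-np.array(c['t']))@np.array(c['R'])
E
python3 - <<'E'
from h import *
for n in ['scene','side']:
    cap(n,n+'.png'); c=vision.get_calibration(n); R=np.array(c['R']);print(n,c['fovy'],-R.T@c['t'],R[2])
print(vision.get_calibration('wrist'))
E
```

```text
scene 54.617402702378776 [-0.27234498  0.62185168  0.93727648] [ 0.63098497 -0.34657232 -0.69407895]
side 44.140667627391935 [0.16043897 1.33301419 1.14266781] [ 0.19316883 -0.72536753 -0.66070246]
{'fovy': 65.70646984690485, 'cx': 279.3579475723656, 'cy': 209.1597743536374, 'tool_from_camera': array([[-3.45597769e-04, -9.51711148e-01, -3.06994741e-01,
         7.75699215e-02],
       [ 9.99999627e-01, -5.71855035e-04,  6.47057248e-04,
         3.90426110e-04],
       [-7.91368085e-04, -3.06994403e-01,  9.51710991e-01,
        -1.28450835e-01],
       [ 0.00000000e+00,  0.00000000e+00,  0.00000000e+00,
         1.00000000e+00]])}
```

View pics/scene.png

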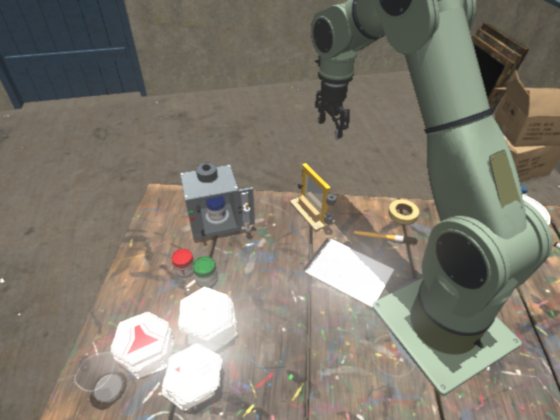

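View pics/side.png

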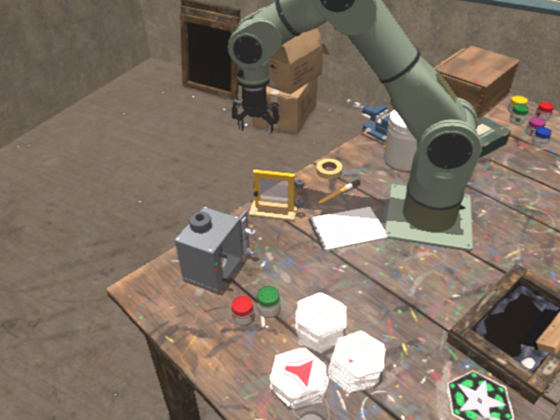

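The scene view shows the mixer at about (212,203), its hinge flange at (247,210), the yellow door at (315,193) in its rack, the tape at (404,210), and the pots at (182,258) and (204,267). The side view shows the same things: mixer (208,250), pins about (245,240), door (274,190). Next I'll measure them.

Run:
```python
from h import *
for n in ['scene','side']:
    z=np.load(n+'.npz'); W=cloud(n,z['d']); hsv=cv2.cvtColor(z['p'],cv2.COLOR_RGB2HSV); ok=z['d']>0
    X,Y,Z=W[...,0],W[...,1],W[...,2]
    print(n,'valid',ok.mean(), 'table z',np.median(Z[(abs(X-.45)<.05)&(abs(Y-.2)<.08)]))
    def st(name,m):
        m=m&ok
        if m.sum()<5: print(name,m.sum());return
        P=W[m]; print(name,m.sum(),P.min(0).round(3),np.median(P,0).round(3),P.max(0).round(3))
    y=(hsv[...,0]>17)&(hsv[...,0]<30)&(hsv[...,1]>190)&(hsv[...,2]>110)&(Z>.05)&(Z<.25)&(X>.3)
    st('yellow',y)
    t=y&(Z>.14)
    P=W[t&ok][:,:2]
    if len(P)>5:
        c=P.mean(0); u=np.linalg.svd(P-c)[2][0]; s=(P-c)@u; print(' topbar c',c,'dir',np.degrees(np.arctan2(u[1],u[0])),'mid',c+u*(s.min()+s.max())/2,'len',np.ptp(s), 'zmax',np.percentile(Z[t&ok],95))
    box=(X>.4)&(X<1)&(Y>.0)&(Y<.6)
    top=box&(abs(Z-.170)<.006)&~y; st('mixtop',top)
    for lo,hi in [(.16,.176),]:
        m=(box&(Z>lo)&(Z<hi)&(hsv[...,1]<90)&ok).astype(np.uint8)
        k,l,s_,c_=cv2.connectedComponentsWithStats(m)
        for i in range(1,k):
            if s_[i,4]>40:
                P=W[l==i][:,:2]; r=cv2.minAreaRect(P.astype(np.float32)); print(' top comp',s_[i],r, cv2.boxPoints(r).round(3).tolist())
    cap_=box&(abs(Z-.206)<.006)&(hsv[...,1]<120); st('cap',cap_)
    st('red',(((hsv[...,0]<6)|(hsv[...,0]>174))&(hsv[...,1]>170)&(Z>.04)&(Z<.075)&(Y>.1)&(Y<.6)&(X>.3)))
    st('green',(hsv[...,0]>50)&(hsv[...,0]<90)&(hsv[...,1]>130)&(Z>.045)&(Z<.08)&(Y>.1)&(Y<.6)&(X>.3))
    st('tape',(Z>.015)&(Z<.03)&(X>.4)&(Y<.0)&(Y>-.3)&(hsv[...,1]>60)&(hsv[...,0]>12)&(hsv[...,0]<35)&(hsv[...,2]>120))
    p=z['p'][150:260,150:350] if n=='scene' else z['p'][150:300,150:350]
    cv2.imwrite('pics/c_'+n+'.png',cv2.resize(p[:,:,::-1],None,fx=4,fy=4,interpolation=cv2.INTER_CUBIC))
```

```text
scene valid 0.9956802721088436 table z 0.00013397041993357039
yellow 0
mixtop 1284 [0.429 0.085 0.164] [0.588 0.391 0.17 ] [0.677 0.467 0.176]
 top comp [ 181  165   72   38 1355] ((0.6008634567260742, 0.36367887258529663), (0.1897040754556656, 0.12394122779369354), 78.63063049316406) [[0.5210000276565552, 0.28299999237060547], [0.6430000066757202, 0.257999986410141], [0.6800000071525574, 0.4440000057220459], [0.5590000152587891, 0.4690000116825104]]
cap 118 [0.597 0.353 0.2  ] [0.622 0.38  0.201] [0.654 0.406 0.208]
red 106 [0.463 0.505 0.051] [0.479 0.528 0.055] [0.497 0.548 0.06 ]
green 0
tape 3
side valid 0.976062925170068 table z 0.0020492553070121993
yellow 116 [0.432 0.084 0.094] [0.505 0.093 0.161] [0.555 0.102 0.171]
 topbar c [0.49595631 0.09302405] dir -176.7609146010689 mid [0.49349777 0.09288491] len 0.12324877486986982 zmax 0.16649101248953663
mixtop 1420 [0.427 0.082 0.164] [0.589 0.404 0.172] [0.677 0.471 0.176]
 top comp [ 175  207   73   49 1469] ((0.6010954976081848, 0.3646153211593628), (0.1945761740207672, 0.12400274723768234), 78.57559204101562) [[0.5210000276565552, 0.28200000524520874], [0.6430000066757202, 0.25699999928474426], [0.6809999942779541, 0.4480000138282776], [0.5600000023841858, 0.47200000286102295]]
cap 210 [0.598 0.349 0.2  ] [0.624 0.383 0.203] [0.654 0.412 0.211]
red 273 [0.445 0.499 0.044] [0.472 0.529 0.057] [0.498 0.554 0.064]
green 202 [0.389 0.455 0.057] [0.415 0.483 0.063] [0.437 0.51  0.069]
tape 1
```

View pics/c_scene.png

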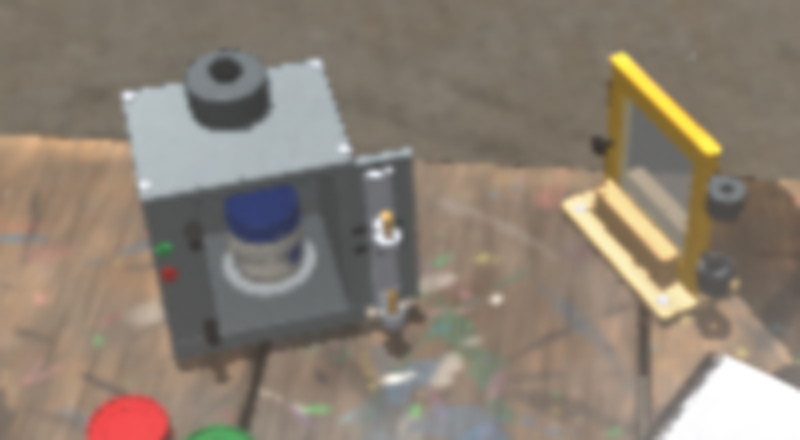

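View pics/c_side.png

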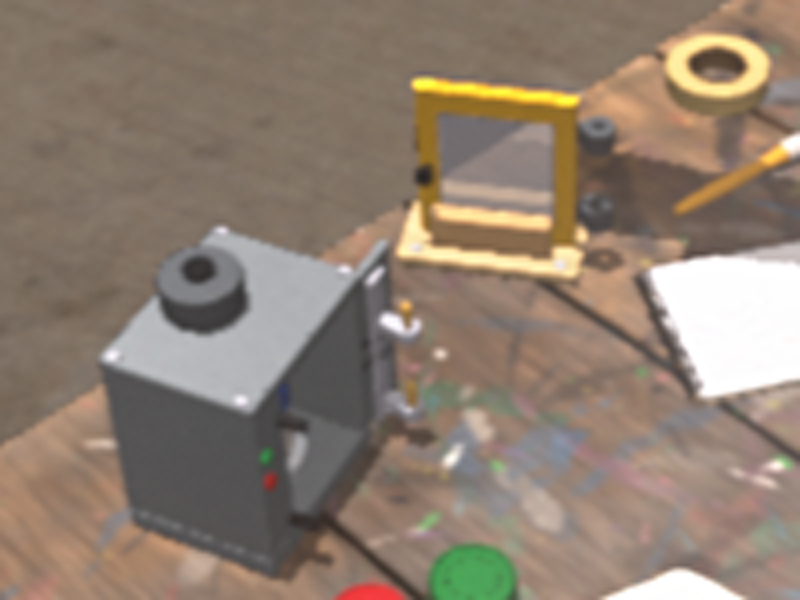

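Crops: the pins are golden. In the scene view the tips are at about (246.8,203.3) and (248,223.3). In the side view they are at about (251.3,225.8) and (252.5,245.8). The door's knuckles are on the robot side (-x), and its knob is on +y near the far edge. I'll triangulate the pins from a gold mask and fit the mixer frame and the door bar.

Run:
```python
from h import *
from scipy.optimize import least_squares
C={n:vision.get_calibration(n) for n in ['scene','side']}
def proj(c,X):
    f=210/np.tan(np.radians(c['fovy'])/2); q=np.array(c['R'])@X+c['t']; return np.array([c['cx'],c['cy']])+f*q[:2]/q[2]
def tri(a,b):
    r=least_squares(lambda X:np.r_[proj(C['scene'],X)-a,proj(C['side'],X)-b],[.5,.3,.1]); return r.x.round(4),r.fun.round(1)
roi={'scene':(236,196,20,40),'side':(240,218,24,40)}; tips={}
for n,(x,y,w,h) in roi.items():
    p=np.load(n+'.npz')['p'][y:y+h,x:x+w]; s=cv2.cvtColor(p,cv2.COLOR_RGB2HSV)
    m=((s[...,0]>10)&(s[...,0]<28)&(s[...,1]>120)&(s[...,2]>90)).astype(np.uint8)
    k,l,st,ce=cv2.connectedComponentsWithStats(m)
    for i in range(1,k):
        if st[i,4]>3: print(n,st[i],(ce[i]+[x,y]).round(2))
print(tri([246.8,203.3],[251.3,225.8]),tri([248,223.3],[252.5,245.8]))
# mixer
ctr=[]
for n in C:
    z=np.load(n+'.npz'); W=cloud(n,z['d']); X,Y,Z=W[...,0],W[...,1],W[...,2]
    m=(X>.5)&(X<.7)&(Y>.24)&(Y<.5)&(abs(Z-.17)<.005); P=W[m][:,:2]
    r=cv2.minAreaRect(P.astype(np.float32)); b=cv2.boxPoints(r)
    a=b[np.argsort(b[:,0])[:2]]; a=a[np.argsort(a[:,1])]; y=(a[1]-a[0])/np.linalg.norm(a[1]-a[0]); x=np.array([y[1],-y[0]])
    c=a[1]+.06*x-.075*y; hz=c-.086*x-.096*y; print(n,'yaw',np.degrees(np.arctan2(x[1],x[0])),'c',c,'hz',hz,'mid',hz+.011*y,r[1])
    hsv=cv2.cvtColor(z['p'],cv2.COLOR_RGB2HSV)
    m=(hsv[...,0]>17)&(hsv[...,0]<30)&(hsv[...,1]>150)&(X>.4)&(X<.6)&(Y>.05)&(Y<.13)&(Z>.1)&(Z<.2); P=W[m]
    t=P[P[:,2]>.15]; print('door n',len(P),P.min(0).round(3),P.max(0).round(3),'zq',np.percentile(P[:,2],98)); print(cv2.fitLine(t[:,:2].astype(np.float32),cv2.DIST_HUBER,0,.001,.001).ravel(), cv2.minAreaRect(t[:,:2].astype(np.float32)))
s=readout.state(); print(s['tcp_rot'],s['contact_force'],s['t'])
```

```text
side [10  8  3  3  8] [251.12 226.88]
side [12 28  2  4  8] [252.5 247.5]
(array([0.5037, 0.3105, 0.1357]), array([ 0. , -0.1,  0. ,  0.1])) (array([0.5036, 0.3107, 0.0542]), array([ 0.1, -0.3,  0.1,  0.3]))
scene yaw -11.033358 c [0.60353893 0.38347566] hz [0.500756   0.30570886] mid [0.5028612  0.31650552] (0.1894717812538147, 0.1235136017203331)
door n 259 [0.429 0.08  0.101] [0.556 0.1   0.165] zq 0.16455755706413905
[0.99794674 0.06404921 0.5014093  0.09297044] ((0.49249592423439026, 0.08886810392141342), (0.12753595411777496, 0.015562917105853558), 1.9918980598449707)
side yaw -11.424415 c [0.60354847 0.38685828] hz [0.5002372  0.30979478] mid [0.5024161  0.32057685] (0.19317646324634552, 0.12400274723768234)
door n 389 [0.428 0.078 0.1  ] [0.559 0.104 0.171] zq 0.1668315200010993
[0.99758816 0.06941099 0.50885105 0.09447604] ((0.4923192858695984, 0.08719749003648758), (0.12734676897525787, 0.024045096710324287), 3.7660083770751953)
[[ 4.02558200e-05  9.99999575e-01 -9.21314855e-04]
 [ 9.99999999e-01 -4.02787783e-05 -2.49005785e-05]
 [-2.49376773e-05 -9.21313851e-04 -9.99999575e-01]] [-0.46902459 -0.24724372 -0.26240183] 0.1
```

The pins triangulate to (0.5037, 0.3106), with tip heights of 0.136 and 0.054 against the stated 0.135 and 0.055. The mixer's yaw is about -11.2°. The door centre is about (0.4925, 0.088), its yaw about 3.8° and its top at about 0.165. I'll move the wrist camera over the knuckles, and later view the pins from the same tool-relative pose so that camera bias cancels.

Emit:
{"api": "step_arm", "payload": {
  "plan": [
    [1, -1.26, 0.64, 0, -0.1157],
    [1, -1.26, 0.64, 0, -0.1157],
    [1, -1.26, 0.64, 0, -0.1157],
    [1, -1.26, 0.64, 0, -0.1157],
    [1, -1.26, 0.64, 0, -0.1157],
    [1, -1.26, 0.64, 0, -0.1157],
    [1, -1.26, 0.64, 0, -0.1157],
    [1, -1.26, 0.64, 0, -0.1157],
    [1, -1.26, 0.64, 0, -0.1157],
    [1, -1.26, 0.64, 0, -0.1157],
    [1, -1.26, 0.64, 0, -0.1157],
    [1, -1.26, 0.64, 0, -0.1157],
    [1, -1.26, 0.64, 0, -0.1157],
    [1, 0, 0, 0, 0],
    [1, 0, 0, 0, 0],
    [1, 0, 0, 0, 0]
  ]
}}

```text
t: 1.43
position: [0.4116, 0.0831, 0.2453]
tcp_rot: [[0.998, 0.069, 0.0], [0.069, -0.998, -0.0], [0.0, 0.0, -1.0]]
contact_force: [-0.3, 0.2, 0.2]
grip_width: 0.0855
grip_force: 0.0
```

Run:
```python
from h import *
p,d,s=cap('wrist','w1.png'); np.savez('w1.npz',p=p,d=d,pos=s['position'],rot=s['tcp_rot'])
print(s['position'],s['tcp_rot'],s['q'])
```

```text
[0.41164038 0.08307271 0.24526995] [[ 9.97603338e-01  6.91916036e-02  3.18891027e-04]
 [ 6.91916112e-02 -9.97603389e-01 -1.26419082e-05]
 [ 3.17252056e-04  3.46761938e-05 -9.99999949e-01]] [-31.5091272   30.34960086  25.98880676 115.61946484 -20.83984865
  38.47655149 -78.13560482]
```

View pics/w1.png

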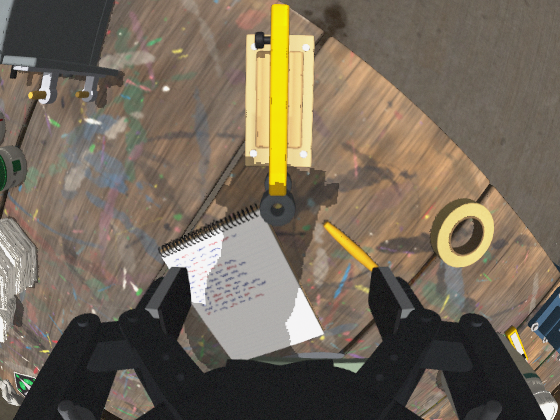

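The wrist view shows the upper knuckle ring at (278,208), the yellow top bar running from (278,190) up to (281,5), and the knob at (262,40). I'll measure the ring centre and the bar line.

```bash
cat >> h.py <<'E'
WC=vision.get_calibration('wrist'); WF=210/np.tan(np.radians(WC['fovy'])/2)
def rays(uv):
    a=np.atleast_2d(np.asarray(uv,float))-[WC['cx'],WC['cy']]; r=np.hypot(*a.T)+1e-9; th=r/WF
    return np.c_[a*(np.sin(th)/r)[:,None],np.cos(th)]
def towld(uv,pos,rot,z=None,depth=None):
    T=WC['tool_from_camera']; D=rays(uv)
    if depth is not None:
        Pc=D/D[:,2:]*np.asarray(depth)[:,None]; return (Pc@T[:3,:3].T+T[:3,3])@rot.T+pos
    o=rot@T[:3,3]+pos; D=D@T[:3,:3].T@rot.T; return o+D*((z-o[2])/D[:,2])[:,None]
E
python3 - <<'E'
from h import *
z=np.load('w1.npz'); p,d,pos,rot=z['p'],z['d'],z['pos'],z['rot']
hsv=cv2.cvtColor(p,cv2.COLOR_RGB2HSV)
v,u=np.mgrid[:420,:560]; uv=np.c_[u.ravel(),v.ravel()]
W=towld(uv,pos,rot,depth=d.ravel()).reshape(420,560,3)
m=((abs(u-278)<28)&(abs(v-208)<28)&(hsv[...,1]<110)&(W[...,2]>.125)&(W[...,2]<.15)).astype(np.uint8)
ct=max(cv2.findContours(m,0,2)[0],key=cv2.contourArea); c,r=cv2.minEnclosingCircle(ct)
print('ring px',c,r,'z depth',np.median(W[m>0][:,2]),'wld',towld([c],pos,rot,z=.139))
g=p[185:232,254:302].mean(2); mm=(np.hypot(u-278,v-208)<8)&(p.mean(2)<np.percentile(p[200:216,270:286].mean(2),30))
print('bore px',u[mm].mean(),v[mm].mean())
y=(hsv[...,0]>17)&(hsv[...,0]<32)&(hsv[...,1]>170)&(u>262)&(u<298)&(v<192)&(W[...,2]>.15)&(W[...,2]<.18)
L=[]
for row in range(8,190,6):
    c=np.where(y[row])[0]
    if len(c)>5:
        P=towld([[c.min()-.5,row],[c.max()+.5,row]],pos,rot,z=.162); L.append(np.r_[P.mean(0),np.linalg.norm(P[1]-P[0])])
L=np.array(L); print('width',np.median(L[:,3]),'z',np.median(W[y][:,2]), np.percentile(W[y][:,2],[5,95]))
vx,vy,x0,y0=cv2.fitLine(L[:,:2].astype(np.float32),cv2.DIST_HUBER,0,.001,.001).ravel(); print('line yaw',np.degrees(np.arctan2(vy,vx)),'y at x=.41,.49',y0+(.41-x0)*vy/vx,y0+(.49-x0)*vy/vx)
rows=np.where(y.any(1))[0]; print('ends',towld([[np.where(y[r])[0].mean(),r] for r in (rows.min(),rows.max())],pos,rot,z=.162))
# parallax: pins seen too
m=((hsv[...,0]>10)&(hsv[...,0]<28)&(hsv[...,1]>120)&(hsv[...,2]>90)&(u<120)&(v>80)&(v<110)&(W[...,2]>.03)).astype(np.uint8)
k,l,st,ce=cv2.connectedComponentsWithStats(m)
for i in range(1,k):
    if st[i,4]>4: print('pin',st[i],W[l==i].mean(0))
E
```

```text
ring px (277.151611328125, 207.48709106445312) 18.908761978149414 z depth 0.13859929710016794 wld [[0.41642932 0.08396867 0.139     ]]
bore px 276.61842105263156 210.98684210526315
width 0.011493175388386198 z 0.16175547173613913 [0.16047852 0.16293504]
line yaw 3.0833595 y at x=.41,.49 0.08378226 0.088091604
ends [[0.5604659  0.09215385 0.162     ]
 [0.43526873 0.08519478 0.162     ]]
pin [28 91 18  8 81] [0.50640181 0.30951901 0.12966947]
pin [75 91  9  7 29] [0.50555118 0.30276557 0.06459458]
```

The knuckle axis is at (0.416, 0.084) and the door yaw is 3.1°. The knuckle top reads 0.1386 and the bar top 0.1618, both as they should be. Next is the same tool-relative view over the upper pin, at the yaw I'll use to hang the door (door about 105°).

Emit:
{"api": "step_arm", "payload": {
  "plan": [
    [1, 0.583, 1.393, -0.025, 0.1111],
    [1, 0.583, 1.393, -0.025, 0.1111],
    [1, 0.583, 1.393, -0.025, 0.1111],
    [1, 0.583, 1.393, -0.025, 0.1111],
    [1, 0.583, 1.393, -0.025, 0.1111],
    [1, 0.583, 1.393, -0.025, 0.1111],
    [1, 0.583, 1.393, -0.025, 0.1111],
    [1, 0.583, 1.393, -0.025, 0.1111],
    [1, 0.583, 1.393, -0.025, 0.1111],
    [1, 0.583, 1.393, -0.025, 0.1111],
    [1, 0.583, 1.393, -0.025, 0.1111],
    [1, 0.583, 1.393, -0.025, 0.1111],
    [1, 0.583, 1.393, -0.025, 0.1111],
    [1, 0.583, 1.393, -0.025, 0.1111],
    [1, 0.583, 1.393, -0.025, 0.1111],
    [1, 0.583, 1.393, -0.025, 0.1111],
    [1, 0, 0, 0, 0],
    [1, 0, 0, 0, 0],
    [1, 0, 0, 0, 0]
  ]
}}

```text
t: 3.07
position: [0.5048, 0.3051, 0.2411]
tcp_rot: [[-0.268, 0.964, -0.0], [0.964, 0.268, -0.001], [-0.0, -0.0, -1.0]]
contact_force: [-0.2, -0.2, 0.5]
grip_width: 0.0855
grip_force: 0.0
```

Run:
```python
from h import *
p,d,s=cap('wrist','w2.png'); np.savez('w2.npz',p=p,d=d,pos=s['position'],rot=s['tcp_rot'])
pos,rot=s['position'],s['tcp_rot']; print(pos,rot[:,0],s['q'])
hsv=cv2.cvtColor(p,cv2.COLOR_RGB2HSV); v,u=np.mgrid[:420,:560]
W=towld(np.c_[u.ravel(),v.ravel()],pos,rot,depth=d.ravel()).reshape(420,560,3)
m=((hsv[...,0]>8)&(hsv[...,0]<30)&(hsv[...,1]>110)&(hsv[...,2]>80)&(np.hypot(u-279,v-209)<90)&(W[...,2]>.03)).astype(np.uint8)
k,l,st,ce=cv2.connectedComponentsWithStats(m)
for i in range(1,k):
    if st[i,4]>8: print('pin',st[i],ce[i],np.median(W[l==i],0),W[l==i].max(0))
```

```text
[0.50476203 0.30510505 0.24112442] [-2.67635967e-01  9.63520008e-01 -4.28086256e-04] [-32.51700797  42.09438331  -3.58073997  82.06033678   2.9156951
  55.96263497 -21.28610617]
pin [279 173   6  10  54] [281.5        177.66666667] [0.50495718 0.31347898 0.05343566] [0.50801071 0.31553629 0.05621107]
pin [278 193   9  15 116] [282.02586207 199.75      ] [0.50492731 0.31352925 0.13297257] [0.50816301 0.31566221 0.13626375]
```

View pics/w2.png

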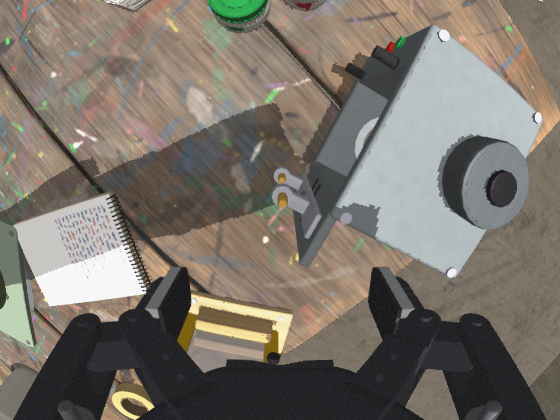

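The wrist view shows the upper pin as a gold blob at rows 193–208, cols 278–287, with its tip at the lower end near (282,204). The lower pin is at (281,178), the mixer to the right, and the green pot at (240,8). I'll refine the tip centre and work out the grasp and hang offsets.

Run:
```python
from h import *
def load(f):
    z=np.load(f); v,u=np.mgrid[:420,:560]
    W=towld(np.c_[u.ravel(),v.ravel()],z['pos'],z['rot'],depth=z['d'].ravel()).reshape(420,560,3)
    return z['p'],z['pos'],z['rot'],W,u,v
p,pos,rot,W,u,v=load('w2.npz')
for zc,cv,uc,t in [(.135,203,282,'up'),(.055,180,281,'low')]:
    m=(abs(u-uc)<9)&(abs(v-cv)<14)&(W[...,2]>zc-.002)&(W[...,2]<zc+.004)
    mm=u[m],v[m]; c=[(mm[0].min()+mm[0].max())/2,(mm[1].min()+mm[1].max())/2]
    w=towld([c],pos,rot,z=zc)[0]; print(t,m.sum(),mm[0].min(),mm[0].max(),mm[1].min(),mm[1].max(),'wld',w,'tool',(rot.T@(w-pos))*1e3)
p,pos,rot,W,u,v=load('w1.npz')
m=(abs(u-278)<26)&(abs(v-208)<26)&(W[...,2]>.1355)&(W[...,2]<.1425)&(cv2.cvtColor(p,cv2.COLOR_RGB2HSV)[...,1]<110)
cols=[(np.where(m[r])[0].min(),np.where(m[r])[0].max(),r) for r in range(185,232) if m[r].any()]
print(cols[0],cols[-1],max(cols,key=lambda c:c[1]-c[0]))
g=p[200:217,270:287].mean(2).astype(int); print(g)
for c in [(277.15,207.5),(278,208)]:
    w=towld([c],pos,rot,z=.139)[0]; print('ring',w,'tool',(rot.T@(w-pos))*1e3)
```

```text
up 60 278 286 199 207 wld [0.50510276 0.31206586 0.135     ] tool [  6.6611131    2.2285566  106.12080033]
low 32 279 285 177 182 wld [0.50569628 0.31235894 0.055     ] tool [  6.8189076    2.90697673 186.12050667]
(np.int64(268), np.int64(286), 194) (np.int64(278), np.int64(281), 226) (np.int64(260), np.int64(295), 206)
[[68 71 70 71 70 71 71 70 73 72 70 71 73 73 75 71 74]
 [70 72 69 69 65 71 70 65 70 72 69 72 71 73 71 72 70]
 [68 70 68 67 63 68 66 70 69 66 72 69 70 71 72 72 73]
 [70 71 67 66 61 66 68 78 76 70 63 66 70 66 71 70 71]
 [67 68 64 56 59 69 73 87 90 84 67 67 66 71 70 67 69]
 [70 58 56 61 71 70 86 91 98 96 87 77 61 68 69 72 70]
 [66 55 43 60 66 80 90 95 97 99 95 74 51 58 69 71 72]
 [64 42 44 48 59 81 89 92 91 92 83 56 48 44 68 70 72]
 [57 36 41 42 48 55 74 69 72 64 46 46 44 51 61 70 71]
 [54 41 41 48 45 45 45 41 49 47 48 45 43 46 52 69 72]
 [56 44 42 45 44 43 44 45 45 46 43 43 43 47 59 72 71]
 [61 42 44 41 46 44 45 41 44 42 47 46 41 48 64 68 72]
 [65 50 44 43 42 41 40 44 46 41 48 42 47 56 69 73 76]
 [67 60 46 42 47 41 44 46 43 49 44 45 53 62 72 75 74]
 [71 69 60 47 44 44 42 46 46 44 47 47 61 69 73 71 70]
 [75 72 70 58 55 49 45 43 44 48 54 62 70 71 73 72 71]
 [70 72 73 68 70 61 57 60 61 65 69 74 76 73 73 71 73]]
ring [0.41462595 0.08471479 0.139     ] tool [  3.05832356  -1.4352527  106.27087342]
ring [0.41427367 0.0840458  0.139     ] tool [  2.66059169  -0.79224131 106.27076954]
```

```bash
for i in 1 2; do python3 - <<'E'
from h import *
print(WC['cx'],WC['cy'],WC['fovy'],WC['tool_from_camera'][:3,3]); W2=vision.get_calibration('wrist');print(W2['tool_from_camera'][:3,3])
z=np.load('w1.npz');print(towld([(277.15,207.5),(277.6,209)],z['pos'],z['rot'],z=.139))
z=np.load('w2.npz');print(towld([(282.,203)],z['pos'],z['rot'],z=.135))
E
done
```

```text
279.3579475723656 209.1597743536374 65.70646984690485 [ 7.75024862e-02  1.06352958e-04 -1.28450061e-01]
[ 7.75024862e-02  1.06352958e-04 -1.28450061e-01]
[[0.41462595 0.08471479 0.139     ]
 [0.41345879 0.08429464 0.139     ]]
[[0.50510276 0.31206586 0.135     ]]
279.3579475723656 209.1597743536374 65.70646984690485 [ 7.75024862e-02  1.06352958e-04 -1.28450061e-01]
[ 7.75024862e-02  1.06352958e-04 -1.28450061e-01]
[[0.41462595 0.08471479 0.139     ]
 [0.41345879 0.08429464 0.139     ]]
[[0.50510276 0.31206586 0.135     ]]
```

The reported wrist calibration shifts by 1–2 mm between poses, so the final fit has to be felt. Now grasp the door with TCP at (0.4974, 0.0884, 0.145), tool yaw 3.1°.

Emit:
{"api": "step_arm", "payload": {
  "plan": [
    [1, -0.046, -1.354, 0, -0.1117],
    [1, -0.046, -1.354, 0, -0.1117],
    [1, -0.046, -1.354, 0, -0.1117],
    [1, -0.046, -1.354, 0, -0.1117],
    [1, -0.046, -1.354, 0, -0.1117],
    [1, -0.046, -1.354, 0, -0.1117],
    [1, -0.046, -1.354, 0, -0.1117],
    [1, -0.046, -1.354, 0, -0.1117],
    [1, -0.046, -1.354, 0, -0.1117],
    [1, -0.046, -1.354, 0, -0.1117],
    [1, -0.046, -1.354, 0, -0.1117],
    [1, -0.046, -1.354, 0, -0.1117],
    [1, -0.046, -1.354, 0, -0.1117],
    [1, -0.046, -1.354, 0, -0.1117],
    [1, -0.046, -1.354, 0, -0.1117],
    [1, -0.046, -1.354, 0, -0.1117],
    [1, 0, 0, 0, 0],
    [1, 0, 0, 0, 0]
  ]
}}

```text
t: 4.62
position: [0.4971, 0.089, 0.2415]
tcp_rot: [[0.998, 0.057, 0.0], [0.057, -0.998, 0.0], [0.0, -0.0, -1.0]]
contact_force: [-0.2, 0.8, 0.5]
grip_width: 0.0851
grip_force: 0.0
```

Emit:
{"api": "step_arm", "payload": {
  "plan": [
    [1, 0, 0, -1.92, 0],
    [1, 0, 0, -1.92, 0],
    [1, 0, 0, -1.92, 0],
    [1, 0, 0, -1.92, 0],
    [1, 0, 0, -1.92, 0],
    [1, 0, 0, 0, 0],
    [0.3, 0, 0, 0, 0],
    [0.3, 0, 0, 0, 0],
    [0.3, 0, 0, 0, 0],
    [0.3, 0, 0, 0, 0]
  ]
}}

```text
t: 5.45
position: [0.4974, 0.0897, 0.1462]
tcp_rot: [[0.998, 0.058, 0.001], [0.058, -0.998, 0.001], [0.001, -0.0, -1.0]]
contact_force: [0.4, 0.3, -0.2]
grip_width: 0.0392
grip_force: 0.0
```

Emit:
{"api": "step_arm", "payload": {
  "plan": [
    [0.2, 0, -0.1, 0, 0],
    [0, 0, 0, -0.1, 0],
    [0, 0, 0, 0, 0],
    [0, 0, 0, 0, 0],
    [0, 0, 0, 0, 0],
    [0, 0, 0, 0, 0],
    [0, 0, 0, 0, 0]
  ]
}}

```text
t: 6.03
position: [0.4973, 0.0887, 0.1448]
tcp_rot: [[0.998, 0.057, 0.001], [0.057, -0.998, 0.001], [0.001, -0.001, -1.0]]
contact_force: [-2.5, 1.0, 12.2]
grip_width: 0.0111
grip_force: 59.2
```

Emit:
{"api": "step_arm", "payload": {
  "plan": [
    [0, 0, 0, 0.5, 0],
    [0, 0, 0, 1.5, 0],
    [0, 0, 0, 2, 0],
    [0, 0, 0, 2.5, 0],
    [0, 0, 0, 2.5, 0],
    [0, 0, 0, 0, 0],
    [0, 0, 0, 0, 0],
    [0, 0, 0, 0, 0]
  ]
}}

```text
t: 6.7
position: [0.4968, 0.0885, 0.2337]
tcp_rot: [[0.998, 0.057, -0.001], [0.057, -0.998, 0.0], [-0.001, -0.0, -1.0]]
contact_force: [-0.2, 0.1, -2.6]
grip_width: 0.0108
grip_force: 58.8
```

Emit:
{"api": "step_arm", "payload": {
  "plan": [
    [0, 0, 0, 0, 0.1096],
    [0, 0, 0, 0, 0.1096],
    [0, 0, 0, 0, 0.1096],
    [0, 0, 0, 0, 0.1096],
    [0, 0, 0, 0, 0.1096],
    [0, 0, 0, 0, 0.1096],
    [0, 0, 0, 0, 0.1096],
    [0, 0, 0, 0, 0.1096],
    [0, 0, 0, 0, 0.1096],
    [0, 0, 0, 0, 0.1096],
    [0, 0, 0, 0, 0.1096],
    [0, 0, 0, 0, 0.1096],
    [0, 0, 0, 0, 0.1096],
    [0, 0, 0, 0, 0.1096],
    [0, 0, 0, 0, 0.1096],
    [0, 0, 0, 0, 0.1096],
    [0, 0, 0, 0, 0.1096],
    [0, 0, 0, 0, 0]
  ]
}}

```text
t: 8.2
position: [0.4967, 0.0882, 0.2333]
tcp_rot: [[-0.347, 0.938, -0.002], [0.938, 0.347, 0.0], [0.001, -0.002, -1.0]]
contact_force: [-0.1, -0.8, -2.6]
grip_width: 0.0109
grip_force: 58.7
```

Emit:
{"api": "step_arm", "payload": {
  "plan": [
    [0, -0.2, 1.5, 0, 0],
    [0, -0.2, 2, 0, 0],
    [0, -0.3, 2, 0, 0],
    [0, -0.3, 2, 0, 0],
    [0, -0.3, 2, 0, 0],
    [0, -0.3, 2, 0, 0],
    [0, -0.3, 2, 0, 0],
    [0, -0.3, 2, 0, 0],
    [0, -0.3, 2, 0, 0],
    [0, -0.2, 2, 0, 0],
    [0, -0.2, 2, 0, 0],
    [0, -0.1, 2, 0, 0],
    [0, -0.1, 1.5, 0, 0],
    [0, 0, 0, -1, 0],
    [0, 0, 0, -2, 0],
    [0, 0, 0, -2, 0],
    [0, 0, 0, -1, 0],
    [0, 0, 0, 0, 0],
    [0, 0, 0, 0, 0],
    [0, 0, 0, 0, 0]
  ]
}}

```text
t: 9.87
position: [0.4664, 0.3386, 0.1751]
tcp_rot: [[-0.341, 0.94, 0.001], [0.94, 0.341, 0.001], [0.0, 0.001, -1.0]]
contact_force: [-0.2, -0.6, -2.6]
grip_width: 0.0112
grip_force: 58.7
```

Run:
```python
from h import *
P,d,s=cap('side'); cap('scene'); print(s['position'],s['tcp_rot'],s['contact_force'],s['moment'],s['grip_width'])
a=np.load('scene.npz')['p'][130:260,170:340]; b=np.load('side.npz')['p'][150:290,170:320]
r=lambda p:cv2.resize(p[:,:,::-1],(400,round(400*p.shape[0]/p.shape[1])),interpolation=cv2.INTER_CUBIC)
a,b=r(a),r(b); h=max(len(a),len(b)); q=np.zeros((h,800,3),np.uint8); q[:len(a),:400]=a; q[:len(b),400:]=b; cv2.imwrite('pics/pre.png',q)
```

```text
[0.46636671 0.33862783 0.17506756] [[-3.41377741e-01  9.39926015e-01  5.70037783e-04]
 [ 9.39926126e-01  3.41377437e-01  5.68914232e-04]
 [ 3.40139249e-04  7.30008061e-04 -9.99999676e-01]] [-0.22553572 -0.64838722 -2.56979504] [ 0.06284768  0.05711216 -0.06268018] 0.011179056006509147
```

View pics/pre.png

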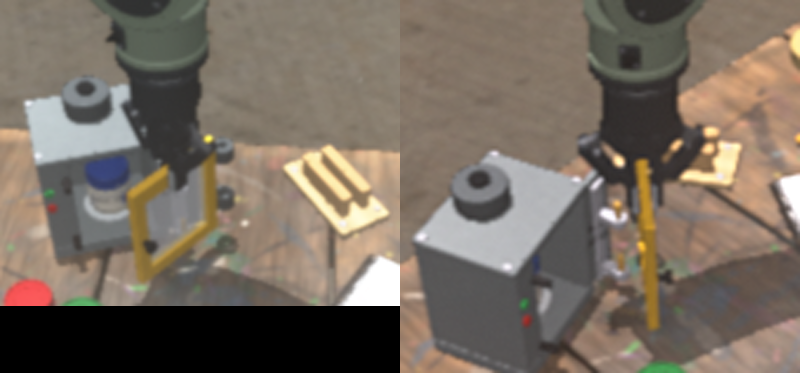

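The view shows the door held upright on the near side of the hinge, knuckles at (222,150) and (227,198) in the scene half. The pins stand at about (617,208) and (620,265) in the side half, and nothing is touching. Now bring the knuckles in over the pins, then descend gently.

Emit:
{"api": "step_arm", "payload": {
  "plan": [
    [0, 0.1, 0.5, 0, 0],
    [0, 0.2, 1, 0, 0],
    [0, 0.2, 1, 0, 0],
    [0, 0.2, 1, 0, 0],
    [0, 0.2, 1, 0, 0],
    [0, 0.12, 0.5, 0, 0],
    [0, 0, 0, 0, 0],
    [0, 0, 0, 0, 0]
  ]
}}

```text
t: 10.63
position: [0.4763, 0.3884, 0.1744]
tcp_rot: [[-0.343, 0.94, 0.0], [0.94, 0.343, -0.0], [-0.0, 0.0, -1.0]]
contact_force: [-0.1, 0.3, -2.1]
grip_width: 0.011
grip_force: 60.7
```

Emit:
{"api": "step_arm", "payload": {
  "plan": [
    [0, 0, 0, -0.4, 0],
    [0, 0, 0, -0.4, 0],
    [0, 0, 0, -0.1, 0],
    [0, 0, 0, -0.1, 0],
    [0, 0, 0, -0.1, 0],
    [0, 0, 0, -0.05, 0],
    [0, 0, 0, -0.05, 0],
    [0, 0, 0, 0, 0]
  ]
}}

```text
t: 11.3
position: [0.4763, 0.3886, 0.1625]
tcp_rot: [[-0.342, 0.94, 0.0], [0.94, 0.342, 0.0], [0.0, 0.0, -1.0]]
contact_force: [-1.3, 0.9, 1.6]
grip_width: 0.0109
grip_force: 61.3
```

Emit:
{"api": "step_arm", "payload": {
  "plan": [
    [0, 0, 0, -0.05, 0],
    [0, 0, 0, -0.05, 0],
    [0, 0, 0, 0, 0]
  ]
}}

```text
t: 11.55
position: [0.4764, 0.3889, 0.1618]
tcp_rot: [[-0.343, 0.939, 0.001], [0.939, 0.343, 0.001], [0.001, 0.001, -1.0]]
contact_force: [-3.0, 2.7, 9.0]
grip_width: 0.0113
grip_force: 62.4
```

Run:
```python
from h import *
s=readout.state(); print(s['position'],s['contact_force'],s['moment'])
```

```text
[0.47636441 0.38889341 0.16184297] [-3.01688667  2.74484035  8.97915097] [-0.21159877  0.38119969 -0.1444173 ]
```

It touches at about tip height (11 N), so the pin tips are against the knuckle rims. I'll back off slightly and compare pins with knuckles in the scene view, where calibration cancels.

Emit:
{"api": "step_arm", "payload": {
  "plan": [
    [0, 0, 0, 0.15, 0],
    [0, 0, 0, 0.1, 0],
    [0, 0, 0, 0, 0]
  ]
}}

```text
t: 11.8
position: [0.4763, 0.3883, 0.1638]
tcp_rot: [[-0.342, 0.94, -0.0], [0.94, 0.342, -0.0], [-0.0, -0.0, -1.0]]
contact_force: [0.2, 0.5, -2.2]
grip_width: 0.0112
grip_force: 60.7
```

Run:
```python
from h import *
cap('scene'); s=readout.state(); print(s['position'],s['contact_force'])
p=np.load('scene.npz')['p'][185:245,215:275]
cv2.imwrite('pics/fit.png',cv2.resize(p[:,:,::-1],(600,600),interpolation=cv2.INTER_CUBIC))
```

```text
[0.47630472 0.38835247 0.16368548] [-0.89016642  0.45541401 -3.41498767]
```

View pics/fit.png

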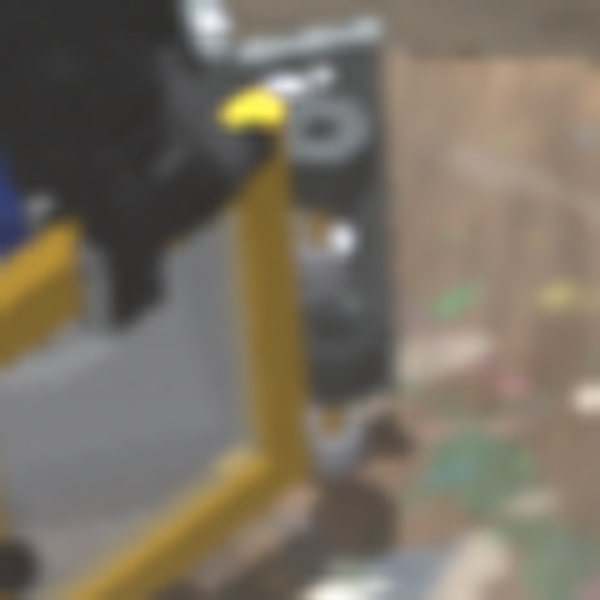

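Zoomed scene view: upper knuckle bore is near (324,130), the upper pin's gold near (318,230), the lower pin near (330,415). The pins look slightly left of the knuckle axis. I'll put numbers to it.

Run:
```python
from h import *
p=np.load('scene.npz')['p'].astype(int)
print('ring rows'); 
for r in range(193,206): print(r,[int(x) for x in p[r,240:256].mean(1)])
gold=p[...,0]-p[...,2]
print('gold')
for r in list(range(204,212))+list(range(223,232)): print(r,[int(x) for x in gold[r,240:256]])
c=vision.get_calibration('scene'); f=210/np.tan(np.radians(c['fovy'])/2)
def pr(X): q=np.array(c['R'])@X+c['t']; return (np.array([c['cx'],c['cy']])+f*q[:2]/q[2]).round(2)
for K in [(.5045,.3115)]:
    print('knuckle top',pr([*K,.158]),'pin at tip .135',pr([*K,.135]),'.122',pr([*K,.122]),'.055',pr([*K,.055]),'.042',pr([*K,.042]),'right edge ring', pr([K[0]-.48*.014,K[1]-.875*.014,.158]))
print('d/dx',pr([.5145,.3115,.135]),'d/dy',pr([.5045,.3215,.135]))
```

```text
ring rows
193 [123, 164, 207, 227, 220, 181, 153, 139, 103, 87, 85, 86, 96, 119, 139, 141]
194 [178, 194, 194, 184, 171, 148, 129, 117, 102, 97, 92, 87, 94, 115, 137, 140]
195 [197, 199, 194, 159, 134, 131, 128, 127, 124, 121, 110, 95, 93, 113, 134, 138]
196 [179, 184, 181, 146, 130, 126, 117, 118, 123, 128, 123, 106, 94, 111, 132, 138]
197 [109, 118, 124, 120, 122, 109, 90, 89, 105, 125, 128, 115, 94, 106, 130, 138]
198 [66, 68, 84, 107, 119, 105, 91, 94, 110, 128, 128, 111, 90, 103, 126, 137]
199 [65, 60, 74, 104, 123, 124, 123, 124, 127, 127, 117, 94, 83, 100, 125, 135]
200 [64, 61, 76, 98, 112, 119, 123, 124, 121, 108, 88, 73, 77, 99, 123, 133]
201 [65, 70, 81, 87, 85, 85, 88, 89, 87, 79, 68, 66, 76, 99, 123, 132]
202 [73, 82, 86, 81, 70, 68, 68, 69, 67, 65, 64, 66, 77, 98, 122, 133]
203 [83, 88, 87, 82, 70, 66, 66, 67, 66, 65, 64, 68, 80, 95, 117, 130]
204 [87, 89, 89, 84, 72, 68, 67, 67, 66, 65, 66, 73, 83, 96, 115, 128]
205 [89, 89, 90, 88, 83, 79, 74, 71, 68, 67, 71, 79, 86, 98, 117, 128]
gold
204 [75, 78, 76, 64, 30, 6, 3, 2, 2, 2, 2, 1, 2, 10, 24, 33]
205 [78, 79, 76, 62, 3
[... 525 characters left out ...]
8, 6, 6, 5, 6, 9, 12, 15, 20, 25]
225 [60, 81, 82, 80, 74, 49, 18, 21, 26, 17, 12, 17, 22, 25, 30, 36]
226 [56, 79, 82, 79, 72, 43, 20, 42, 49, 26, 13, 16, 21, 23, 30, 36]
227 [51, 78, 81, 79, 70, 41, 22, 44, 49, 23, 6, 8, 15, 18, 24, 31]
228 [44, 74, 81, 78, 72, 46, 21, 26, 26, 10, 0, 6, 13, 17, 20, 25]
229 [47, 74, 81, 79, 74, 49, 17, 4, 1, -2, -1, 9, 18, 21, 22, 24]
230 [68, 85, 84, 80, 77, 56, 21, 1, -3, -4, 1, 13, 24, 28, 29, 31]
231 [99, 101, 86, 80, 77, 61, 28, 5, -1, 2, 8, 23, 33, 38, 39, 38]
knuckle top [246.   197.42] pin at tip .135 [246.39 203.33] .122 [246.61 206.61] .055 [247.7 222.7] .042 [247.9  225.68] right edge ring [250.99 197.51]
d/dx [244.94 201.18] d/dy [243.17 204.46]
```

The pin-versus-knuckle comparison asks for about +1 mm y. The lateral reaction (-3, +2.7 N) and the mixer frame both suggest -x as well. I'll shift and feel again.

Emit:
{"api": "step_arm", "payload": {
  "plan": [
    [0, -0.1, 0.07, 0, 0],
    [0, -0.1, 0.06, 0, 0],
    [0, 0, 0, 0, 0],
    [0, 0, 0, -0.1, 0],
    [0, 0, 0, -0.05, 0],
    [0, 0, 0, -0.05, 0],
    [0, 0, 0, -0.05, 0],
    [0, 0, 0, 0, 0]
  ]
}}

```text
t: 12.52
position: [0.4743, 0.3902, 0.1617]
tcp_rot: [[-0.343, 0.939, 0.0], [0.939, 0.343, 0.001], [0.001, 0.001, -1.0]]
contact_force: [-1.7, 1.6, 8.0]
grip_width: 0.0114
grip_force: 62.3
```

Emit:
{"api": "step_arm", "payload": {
  "plan": [
    [0, 0, 0, 0.04, 0],
    [0, -0.05, 0, 0, 0],
    [0, -0.05, 0, 0, 0],
    [0, -0.05, 0, 0, 0],
    [0, 0, 0, 0, 0]
  ]
}}

```text
t: 12.93
position: [0.4732, 0.3899, 0.162]
tcp_rot: [[-0.343, 0.939, 0.001], [0.939, 0.343, 0.001], [0.0, 0.001, -1.0]]
contact_force: [2.3, 1.7, 5.8]
grip_width: 0.011
grip_force: 62.0
```

Emit:
{"api": "step_arm", "payload": {
  "plan": [
    [0, 0.05, 0.05, 0, 0],
    [0, 0.05, 0.05, 0, 0],
    [0, 0.05, 0.05, 0, 0],
    [0, 0, 0, 0, 0]
  ]
}}

```text
t: 13.27
position: [0.4743, 0.3909, 0.1616]
tcp_rot: [[-0.342, 0.94, -0.0], [0.94, 0.342, -0.001], [-0.001, -0.001, -1.0]]
contact_force: [-0.6, 0.2, 3.8]
grip_width: 0.0107
grip_force: 61.9
```

Emit:
{"api": "step_arm", "payload": {
  "plan": [
    [0, 0, 0.05, 0, 0],
    [0, 0, 0.05, 0, 0],
    [0, 0, 0.05, 0, 0],
    [0, 0, 0, 0, 0]
  ]
}}

```text
t: 13.6
position: [0.4743, 0.3924, 0.1615]
tcp_rot: [[-0.342, 0.94, -0.0], [0.94, 0.342, -0.001], [-0.001, -0.001, -1.0]]
contact_force: [0.7, -4.0, 1.7]
grip_width: 0.0117
grip_force: 61.5
```

Emit:
{"api": "step_arm", "payload": {
  "plan": [
    [0, 0, 0, -0.05, 0],
    [0, 0, 0, 0, 0]
  ]
}}

```text
t: 13.77
position: [0.4744, 0.3926, 0.1611]
tcp_rot: [[-0.342, 0.94, 0.0], [0.94, 0.342, -0.0], [-0.0, -0.0, -1.0]]
contact_force: [0.5, -4.0, 3.2]
grip_width: 0.0113
grip_force: 61.6
```

Run:
```python
from h import *
s=readout.state(); print(s['position'],s['contact_force'],s['moment'])
```

```text
[0.4743685  0.39259097 0.16110448] [ 0.458751   -3.98736392  3.22237448] [-1.37496693 -0.36072381 -0.0713578 ]
```

Emit:
{"api": "step_arm", "payload": {
  "plan": [
    [0, 0, -0.04, 0, 0],
    [0, 0, -0.04, 0, 0],
    [0, 0, 0, -0.03, 0],
    [0, 0, 0, 0, 0]
  ]
}}

```text
t: 14.1
position: [0.4745, 0.3921, 0.1607]
tcp_rot: [[-0.343, 0.939, 0.0], [0.939, 0.343, 0.0], [0.0, 0.0, -1.0]]
contact_force: [3.7, -1.4, -2.6]
grip_width: 0.0109
grip_force: 60.8
```

Emit:
{"api": "step_arm", "payload": {
  "plan": [
    [0, 0, 0, -0.05, 0],
    [0, 0, 0, -0.03, 0],
    [0, 0, 0, 0, 0]
  ]
}}

```text
t: 14.35
position: [0.4744, 0.392, 0.1601]
tcp_rot: [[-0.342, 0.94, 0.0], [0.94, 0.342, 0.0], [0.0, 0.0, -1.0]]
contact_force: [4.9, -0.3, -0.7]
grip_width: 0.0112
grip_force: 61.1
```

It dropped in: the vertical load is only the door's weight, with a sideways push toward +x. I'll follow the compliance and lower.

Emit:
{"api": "step_arm", "payload": {
  "plan": [
    [0, 0.05, 0, 0, 0],
    [0, 0.03, 0, -0.03, 0],
    [0, 0, 0, -0.05, 0],
    [0, 0, 0, -0.05, 0],
    [0, 0, 0, 0, 0]
  ]
}}

```text
t: 14.77
position: [0.475, 0.3919, 0.1586]
tcp_rot: [[-0.342, 0.94, -0.0], [0.94, 0.342, -0.0], [-0.0, -0.001, -1.0]]
contact_force: [2.3, -0.4, -2.9]
grip_width: 0.0116
grip_force: 60.8
```

Emit:
{"api": "step_arm", "payload": {
  "plan": [
    [0, 0, 0, -0.05, 0],
    [0, 0, 0, -0.05, 0],
    [0, 0, 0, -0.05, 0],
    [0, 0, 0, 0, 0]
  ]
}}

```text
t: 15.1
position: [0.475, 0.3919, 0.1571]
tcp_rot: [[-0.342, 0.94, -0.0], [0.94, 0.342, -0.0], [0.0, -0.0, -1.0]]
contact_force: [1.4, -0.6, -2.4]
grip_width: 0.0112
grip_force: 60.8
```

Emit:
{"api": "step_arm", "payload": {
  "plan": [
    [0, 0.02, 0, -0.08, 0],
    [0, 0, 0, -0.08, 0],
    [0, 0, 0, -0.08, 0],
    [0, 0, 0, -0.08, 0],
    [0, 0, 0, -0.08, 0],
    [0, 0, 0, 0, 0]
  ]
}}

```text
t: 15.6
position: [0.4752, 0.3919, 0.1531]
tcp_rot: [[-0.342, 0.94, -0.0], [0.94, 0.342, -0.0], [-0.0, -0.0, -1.0]]
contact_force: [0.9, -0.4, -3.1]
grip_width: 0.0111
grip_force: 60.7
```

Emit:
{"api": "step_arm", "payload": {
  "plan": [
    [0, 0, 0, -0.08, 0],
    [0, 0, 0, -0.08, 0],
    [0, 0, 0, -0.08, 0],
    [0, 0, 0, -0.08, 0],
    [0, 0, 0, -0.08, 0],
    [0, 0, 0, 0, 0]
  ]
}}

```text
t: 16.1
position: [0.4752, 0.3919, 0.1491]
tcp_rot: [[-0.342, 0.94, -0.0], [0.94, 0.342, -0.0], [-0.0, -0.0, -1.0]]
contact_force: [0.1, 0.5, -2.8]
grip_width: 0.0108
grip_force: 60.6
```

Emit:
{"api": "step_arm", "payload": {
  "plan": [
    [0, 0, 0, -0.08, 0],
    [0, 0, 0, -0.08, 0],
    [0, 0, 0, -0.08, 0],
    [0, 0, 0, -0.08, 0],
    [0, 0, 0, -0.06, 0],
    [0, 0, 0, 0, 0]
  ]
}}

```text
t: 16.6
position: [0.4753, 0.3919, 0.1453]
tcp_rot: [[-0.342, 0.94, -0.0], [0.94, 0.342, -0.0], [-0.0, -0.0, -1.0]]
contact_force: [0.7, -1.0, -3.2]
grip_width: 0.011
grip_force: 60.6
```

Emit:
{"api": "step_arm", "payload": {
  "plan": [
    [0, 0, 0, -0.05, 0],
    [0, 0, 0, -0.05, 0],
    [0, 0, 0, 0, 0]
  ]
}}

```text
t: 16.85
position: [0.4753, 0.3919, 0.1444]
tcp_rot: [[-0.342, 0.94, -0.0], [0.94, 0.342, -0.0], [-0.0, -0.0, -1.0]]
contact_force: [-0.0, -0.4, -2.1]
grip_width: 0.0113
grip_force: 60.7
```

Emit:
{"api": "step_arm", "payload": {
  "plan": [
    [0, 0, 0, -0.05, 0],
    [0, 0, 0, -0.05, 0],
    [0, 0, 0, -0.03, 0],
    [0, 0, 0, 0, 0]
  ]
}}

```text
t: 17.18
position: [0.4753, 0.3919, 0.1431]
tcp_rot: [[-0.342, 0.94, -0.0], [0.94, 0.342, -0.0], [-0.0, -0.0, -1.0]]
contact_force: [1.2, -0.4, -3.1]
grip_width: 0.0111
grip_force: 60.7
```

Emit:
{"api": "step_arm", "payload": {
  "plan": [
    [0, 0, 0, -0.04, 0],
    [0, 0, 0, -0.04, 0],
    [0, 0, 0, 0, 0]
  ]
}}

```text
t: 17.43
position: [0.4753, 0.3921, 0.1425]
tcp_rot: [[-0.342, 0.94, 0.0], [0.94, 0.342, 0.0], [0.0, 0.0, -1.0]]
contact_force: [1.0, 0.4, 1.6]
grip_width: 0.0109
grip_force: 61.3
```

It seated at TCP z 0.1427, as predicted (0.1428). I'll hold, then release and rise.

Emit:
{"api": "step_arm", "payload": {
  "plan": [
    [0, 0, 0, 0, 0],
    [0, 0, 0, 0, 0],
    [0, 0, 0, 0, 0],
    [0, 0, 0, 0, 0],
    [0, 0, 0, 0, 0],
    [0.4, 0, 0, 0, 0],
    [0.4, 0, 0, 0, 0],
    [0.4, 0, 0, 0, 0],
    [0.4, 0, 0, 0, 0],
    [0.4, 0, 0, 0, 0],
    [0.4, 0, 0, 0, 0],
    [0.4, 0, 0, 0, 0]
  ]
}}

```text
t: 18.43
position: [0.4753, 0.3919, 0.1423]
tcp_rot: [[-0.342, 0.94, -0.0], [0.94, 0.342, -0.0], [-0.0, -0.0, -1.0]]
contact_force: [0.4, 0.0, 0.2]
grip_width: 0.0343
grip_force: 0.0
```

Emit:
{"api": "step_arm", "payload": {
  "plan": [
    [0.4, 0, 0, 1, 0],
    [0.4, 0, 0, 2, 0],
    [0.4, 0, 0, 2, 0],
    [0.4, 0, 0, 2, 0],
    [0, 0, 0, 0, 0],
    [0, 0, 0, 0, 0],
    [0, 0, 0, 0, 0],
    [0, 0, 0, 0, 0]
  ]
}}

```text
t: 19.1
position: [0.4751, 0.3917, 0.2118]
tcp_rot: [[-0.342, 0.94, -0.001], [0.94, 0.342, -0.001], [-0.0, -0.001, -1.0]]
contact_force: [-0.0, 0.2, -0.4]
grip_width: 0.0
grip_force: 0.0
```

Run:
```python
from h import *
s=readout.state(); print(s['contact_force'],s['t'],s['grip_width'])
for n in ['scene','side']:
    p,d,s=cap(n); W=cloud(n,d); hsv=cv2.cvtColor(p,cv2.COLOR_RGB2HSV); X,Y,Z=np.moveaxis(W,-1,0)
    m=(hsv[...,0]>17)&(hsv[...,0]<30)&(hsv[...,1]>150)&(X>.4)&(X<.6)&(Y>.3)&(Y<.5)&(Z>.1)&(Z<.2); P=W[m]; t=P[P[:,2]>.15]
    l=cv2.fitLine(P[:,:2].astype(np.float32),cv2.DIST_HUBER,0,.001,.001).ravel(); print(n,len(P),np.percentile(P[:,2],[97]),np.degrees(np.arctan2(l[1],l[0])),P.min(0),P.max(0))
a=np.load('scene.npz')['p'][130:260,170:340]; b=np.load('side.npz')['p'][150:290,170:320]
r=lambda p:cv2.resize(p[:,:,::-1],(400,round(400*p.shape[0]/p.shape[1])),interpolation=cv2.INTER_CUBIC)
a,b=r(a),r(b); h=max(len(a),len(b)); q=np.zeros((h,800,3),np.uint8); q[:len(a),:400]=a; q[:len(b),400:]=b; cv2.imwrite('pics/home.png',q)
```

```text
[-0.04675524  0.17218339 -0.40967944] 19.1 3.263024772879382e-05
scene 362 [0.16046614] -70.37545 [0.44603336 0.32510493 0.10207775] [0.53782845 0.45158224 0.16223827]
side 163 [0.16345318] -69.68099 [0.44764555 0.34672785 0.10216065] [0.49542889 0.4555086  0.16584532]
```

View pics/home.png

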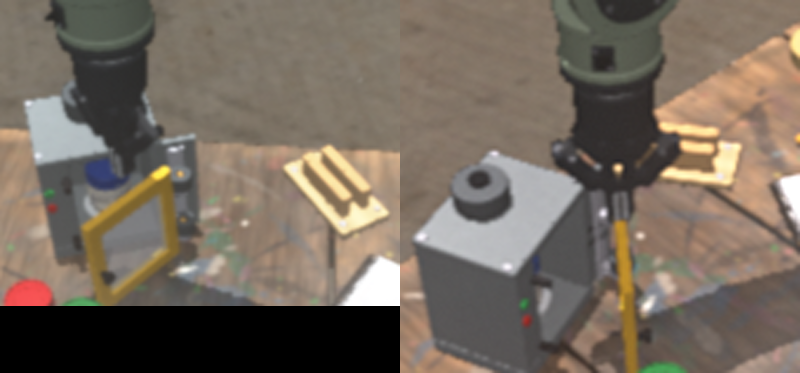

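The door hangs at home (top at 0.160–0.163, yaw about 110°) and has been released. Now go outside the door with shut fingers and push it closed near its free edge.

Emit:
{"api": "step_arm", "payload": {
  "plan": [
    [0, -1.6, 0.95, 0, 0],
    [0, -1.6, 0.95, 0, 0],
    [0, -1.6, 0.94, 0, 0],
    [0, 0, 0, -1.5, 0],
    [0, 0, 0, -1.6, 0],
    [0, 0, 0, -1.6, 0],
    [0, 0, 0, -1.5, 0],
    [0, 0, 0, 0, 0]
  ]
}}

```text
t: 19.87
position: [0.4264, 0.4195, 0.1476]
tcp_rot: [[-0.343, 0.939, -0.003], [0.939, 0.343, -0.003], [-0.002, -0.004, -1.0]]
contact_force: [0.2, 0.4, -1.1]
grip_width: 0.0004
grip_force: 0.0
```

Emit:
{"api": "step_arm", "payload": {
  "plan": [
    [0, 0.396, 0.151, 0, -0.0233],
    [0, 0.396, 0.151, 0, -0.0233],
    [0, 0.396, 0.151, 0, -0.0233],
    [0, 0.396, 0.151, 0, -0.0233],
    [0, 0.396, 0.151, 0, -0.0233],
    [0, 0.396, 0.151, 0, -0.0233],
    [0, 0.396, 0.151, 0, -0.0233],
    [0, 0.396, 0.151, 0, -0.0233],
    [0, 0.396, 0.151, 0, -0.0233],
    [0, 0.396, 0.151, 0, -0.0233],
    [0, 0.396, 0.151, 0, -0.0233],
    [0, 0.396, 0.151, 0, -0.0233],
    [0, 0, 0, 0, 0]
  ]
}}

```text
t: 20.95
position: [0.4755, 0.4386, 0.1502]
tcp_rot: [[-0.067, 0.998, 0.0], [0.998, 0.067, -0.0], [-0.0, 0.0, -1.0]]
contact_force: [-1.4, -0.2, -0.3]
grip_width: -0.0001
grip_force: 0.0
```

Emit:
{"api": "step_arm", "payload": {
  "plan": [
    [0, 0.328, 0.04, 0, -0.0262],
    [0, 0.328, 0.04, 0, -0.0262],
    [0, 0.328, 0.04, 0, -0.0262],
    [0, 0.328, 0.04, 0, -0.0262],
    [0, 0.328, 0.04, 0, -0.0262],
    [0, 0.328, 0.04, 0, -0.0262],
    [0, 0.2, 0.02, 0, -0.0262],
    [0, 0, 0, 0, 0]
  ]
}}

```text
t: 21.62
position: [0.4969, 0.441, 0.1503]
tcp_rot: [[0.116, 0.993, 0.0], [0.993, -0.116, -0.0], [-0.0, 0.0, -1.0]]
contact_force: [-1.1, 0.2, -0.7]
grip_width: -0.0003
grip_force: 0.1
```

```bash
cat > m.py <<'E'
from h import *
s=readout.state(); print(s['position'],s['contact_force'],s['t'])
for n in ['scene','side']:
    p,d,s=cap(n); W=cloud(n,d); hsv=cv2.cvtColor(p,cv2.COLOR_RGB2HSV); X,Y,Z=np.moveaxis(W,-1,0)
    m=(hsv[...,0]>17)&(hsv[...,0]<30)&(hsv[...,1]>150)&(X>.4)&(X<.6)&(Y>.3)&(Y<.5)&(Z>.02)&(Z<.2); P=W[m]
    l=cv2.fitLine(P[:,:2].astype(np.float32),cv2.DIST_HUBER,0,.001,.001).ravel(); print(n,len(P),np.percentile(P[:,2],[97]),np.degrees(np.arctan2(l[1],l[0])),np.percentile(P,[1],0),np.percentile(P,99,0))
E
python3 m.py
```

```text
[0.49690277 0.44098971 0.15025891] [-1.1150825   0.20052398 -0.67085413] 21.6167
scene 531 [0.15990856] 85.31844 [[0.49731359 0.33319418 0.02124232]] [0.51817757 0.4585261  0.16119718]
side 318 [0.16071613] 83.54563 [[0.49473575 0.33977975 0.0211489 ]] [0.5208619  0.46267848 0.16233582]
```

The door has followed to about 84.5°. The last bit goes slowly, watching the force.

Emit:
{"api": "step_arm", "payload": {
  "plan": [
    [0, 0.2, 0, 0, -0.015],
    [0, 0.2, 0, 0, -0.015],
    [0, 0.15, 0, 0, -0.015],
    [0, 0.1, 0, 0, -0.01],
    [0, 0.1, 0, 0, 0],
    [0, 0, 0, 0, 0]
  ]
}}

```text
t: 22.22
position: [0.5042, 0.441, 0.1503]
tcp_rot: [[0.168, 0.986, -0.0], [0.986, -0.168, -0.0], [-0.0, -0.0, -1.0]]
contact_force: [0.5, -0.5, -0.2]
grip_width: 0.0001
grip_force: 0.1
```

Emit:
{"api": "step_arm", "payload": {
  "plan": [
    [0, 0.1, 0, 0, 0],
    [0, 0.1, 0, 0, 0],
    [0, 0.05, 0, 0, 0],
    [0, 0, 0, 0, 0]
  ]
}}

```text
t: 22.55
position: [0.5066, 0.441, 0.1504]
tcp_rot: [[0.168, 0.986, -0.0], [0.986, -0.168, 0.0], [0.0, -0.0, -1.0]]
contact_force: [-0.2, 0.5, -0.7]
grip_width: -0.0
grip_force: 0.1
```

```bash
python3 m.py
```

```text
[0.50662785 0.4410163  0.15035167] [-0.16293376  0.51999722 -0.72832618] 22.55
scene 534 [0.16018244] 80.885155 [[0.49952978 0.33348157 0.02081555]] [0.52593093 0.45679322 0.1610154 ]
side 330 [0.16021436] 79.578766 [[0.50001036 0.3365234  0.02096701]] [0.53211528 0.46098235 0.16231133]
```

Emit:
{"api": "step_arm", "payload": {
  "plan": [
    [0, 0.08, 0, 0, 0],
    [0, 0.06, 0, 0, 0],
    [0, 0, 0, 0, 0]
  ]
}}

```text
t: 22.9
position: [0.508, 0.4411, 0.1504]
tcp_rot: [[0.168, 0.986, 0.0], [0.986, -0.168, 0.0], [0.0, -0.0, -1.0]]
contact_force: [0.6, 0.7, 0.6]
grip_width: 0.0001
grip_force: 0.1
```

Emit:
{"api": "step_arm", "payload": {
  "plan": [
    [0, 0.08, 0, 0, 0],
    [0, 0.06, 0, 0, 0],
    [0, 0, 0, 0, 0]
  ]
}}

```text
t: 23.15
position: [0.5094, 0.441, 0.1504]
tcp_rot: [[0.168, 0.986, -0.0], [0.986, -0.168, 0.0], [0.0, -0.0, -1.0]]
contact_force: [-0.0, 0.4, -0.5]
grip_width: 0.0003
grip_force: 0.1
```

Emit:
{"api": "step_arm", "payload": {
  "plan": [
    [0, 0.06, 0, 0, 0],
    [0, 0.06, 0, 0, 0],
    [0, 0, 0, 0, 0]
  ]
}}

```text
t: 23.4
position: [0.5106, 0.4411, 0.1504]
tcp_rot: [[0.168, 0.986, 0.0], [0.986, -0.168, 0.0], [0.0, 0.0, -1.0]]
contact_force: [-0.2, 1.9, -0.2]
grip_width: -0.0002
grip_force: 0.1
```

Emit:
{"api": "step_arm", "payload": {
  "plan": [
    [0, 0.06, 0, 0, 0],
    [0, 0.06, 0, 0, 0],
    [0, 0, 0, 0, 0]
  ]
}}

```text
t: 23.65
position: [0.5112, 0.4411, 0.1503]
tcp_rot: [[0.168, 0.986, -0.001], [0.986, -0.168, -0.0], [-0.001, -0.001, -1.0]]
contact_force: [-4.6, -1.4, 2.9]
grip_width: 0.0002
grip_force: 2.3
```

```bash
python3 m.py
```

```text
[0.51117738 0.4410806  0.15030341] [-4.60600665 -1.41600891  2.9031078 ] 23.65
scene 532 [0.16012509] 79.24931 [[0.50010906 0.33356706 0.02048936]] [0.53264254 0.45650632 0.16087314]
side 358 [0.16001919] 77.413445 [[0.50073112 0.33461922 0.02059286]] [0.54107619 0.46002743 0.16112401]
```

The door is against the bumpers: reaction 4.6 N, yaw about 78.5°, top at 0.160. Retreat outward, then up.

Emit:
{"api": "step_arm", "payload": {
  "plan": [
    [0, -0.1, 0, 0, 0],
    [0, -0.5, 0.1, 0, 0],
    [0, -1.5, 0.3, 0, 0],
    [0, -2, 0.3, 0, 0],
    [0, -1, 0, 1, 0],
    [0, 0, 0, 3, 0],
    [0, 0, 0, 3, 0],
    [0, 0, 0, 2, 0],
    [0, 0, 0, 0, 0],
    [0, 0, 0, 0, 0],
    [0, 0, 0, 0, 0],
    [0, 0, 0, 0, 0]
  ]
}}

```text
t: 24.75
position: [0.4605, 0.4478, 0.2397]
tcp_rot: [[0.168, 0.986, -0.001], [0.986, -0.168, -0.001], [-0.001, -0.001, -1.0]]
contact_force: [0.2, 0.3, 0.6]
grip_width: 0.0002
grip_force: 0.0
```

```bash
python3 m.py
python3 - <<'E'
from h import *
# free edge top corner vs mixer frame
x=np.array([.9808,-.195]); y=np.array([.195,.9808]); c=np.array([.6035,.3852])
for n in ['scene','side']:
    z=np.load(n+'.npz'); W=cloud(n,z['d']); hsv=cv2.cvtColor(z['p'],cv2.COLOR_RGB2HSV); X,Y,Z=np.moveaxis(W,-1,0)
    m=(hsv[...,0]>17)&(hsv[...,0]<30)&(hsv[...,1]>150)&(X>.4)&(X<.6)&(Y>.3)&(Y<.5)&(Z>.03)&(Z<.2); P=W[m][:,:2]-c
    mx,my=P@x,P@y
    for lo,hi in[(-.08,-.03),(.03,.08)]: 
        k=(my>lo)&(my<hi); print(n,lo,np.percentile(mx[k],[10,50,90]).round(4))
E
```

```text
[0.46050202 0.44783928 0.23973213] [0.2123977 0.2838387 0.6480777] 24.75
scene 630 [0.15959377] 82.49252 [[0.49993434 0.33271587 0.02105577]] [0.54177548 0.45762662 0.1603342 ]
side 506 [0.1613601] 81.12595 [[0.49978519 0.32642425 0.02167725]] [0.56417223 0.46131559 0.16230594]
scene -0.08 [-0.0923 -0.0901 -0.0851]
scene 0.03 [-0.0985 -0.0962 -0.0905]
side -0.08 [-0.0933 -0.0905 -0.0463]
side 0.03 [-0.0991 -0.096  -0.089 ]
```

The outer face reads 6 mm farther out at the free end than at the hinge end. It may have sprung back slightly off the rubber, so I'll nudge it again and retreat more gently.

Emit:
{"api": "step_arm", "payload": {
  "plan": [
    [0, 0, 0, -3, 0],
    [0, 0, 0, -3, 0],
    [0, 0, 0, -2, 0],
    [0, 1, 0, -1, 0],
    [0, 1.2, -0.3, 0, 0],
    [0, 1, -0.3, 0, 0],
    [0, 0.6, -0.1, 0, 0],
    [0, 0.3, 0, 0, 0],
    [0, 0.2, 0, 0, 0],
    [0, 0.2, 0, 0, 0],
    [0, 0.2, 0, 0, 0],
    [0, 0.15, 0, 0, 0],
    [0, 0.1, 0, 0, 0],
    [0, 0.05, 0, 0, 0],
    [0, 0.05, 0, 0, 0],
    [0, 0.05, 0, 0, 0],
    [0, 0, 0, 0, 0],
    [0, 0, 0, 0, 0]
  ]
}}

```text
t: 26.35
position: [0.5111, 0.4412, 0.1504]
tcp_rot: [[0.167, 0.986, -0.001], [0.986, -0.167, -0.0], [-0.0, -0.001, -1.0]]
contact_force: [-5.8, -0.4, 2.4]
grip_width: 0.0
grip_force: 2.3
```

Emit:
{"api": "step_arm", "payload": {
  "plan": [
    [0, 0.03, 0, 0, 0],
    [0, 0, 0, 0, 0],
    [0, -0.02, 0, 0, 0],
    [0, -0.02, 0, 0, 0],
    [0, -0.02, 0, 0, 0],
    [0, -0.02, 0, 0, 0],
    [0, -0.02, 0, 0, 0],
    [0, -0.02, 0, 0, 0],
    [0, -0.05, 0, 0, 0],
    [0, -0.1, 0, 0, 0],
    [0, -0.2, 0, 0, 0],
    [0, -0.4, 0.1, 0, 0]
  ]
}}

```text
t: 27.35
position: [0.5035, 0.4417, 0.1503]
tcp_rot: [[0.168, 0.986, 0.0], [0.986, -0.168, -0.0], [-0.0, 0.0, -1.0]]
contact_force: [0.5, -0.1, -0.7]
grip_width: 0.0002
grip_force: 0.0
```

Emit:
{"api": "step_arm", "payload": {
  "plan": [
    [0, -1, 0.2, 0, 0],
    [0, -2, 0.3, 0, 0],
    [0, -3, 0, 0, 0],
    [0, -3, 0, 1, 0],
    [0, 0, 0, 3, 0],
    [0, 0, 0, 3, 0],
    [0, 0, 0, 0, 0],
    [0, 0, 0, 0, 0],
    [0, 0, 0, 0, 0]
  ]
}}

```text
t: 28.1
position: [0.413, 0.447, 0.2201]
tcp_rot: [[0.168, 0.986, -0.0], [0.986, -0.168, -0.0], [-0.0, -0.0, -1.0]]
contact_force: [-0.1, -0.2, -0.5]
grip_width: 0.0001
grip_force: 0.0
```

```bash
cat > e.py <<'E'
from h import *
x=np.array([.9808,-.195]); y=np.array([.195,.9808]); c=np.array([.6035,.3852])
for n in ['scene','side']:
    z=np.load(n+'.npz'); W=cloud(n,z['d']); hsv=cv2.cvtColor(z['p'],cv2.COLOR_RGB2HSV); X,Y,Z=np.moveaxis(W,-1,0)
    m=(hsv[...,0]>17)&(hsv[...,0]<30)&(hsv[...,1]>150)&(X>.4)&(X<.6)&(Y>.3)&(Y<.5)&(Z>.03)&(Z<.15); P=W[m][:,:2]-c
    mx,my=P@x,P@y
    for lo,hi in[(-.08,-.03),(.03,.08)]: 
        k=(my>lo)&(my<hi); print(n,lo,np.percentile(mx[k],[10,50,90]).round(4))
a=np.load('scene.npz')['p'][130:260,170:340]; b=np.load('side.npz')['p'][150:290,170:320]
r=lambda p:cv2.resize(p[:,:,::-1],(400,round(400*p.shape[0]/p.shape[1])),interpolation=cv2.INTER_CUBIC)
a,b=r(a),r(b); h=max(len(a),len(b)); q=np.zeros((h,800,3),np.uint8); q[:len(a),:400]=a; q[:len(b),400:]=b; cv2.imwrite('pics/shut.png',q)
E
python3 m.py; python3 e.py
```

```text
[0.41298613 0.4470055  0.22008148] [-0.0666561  -0.18428496 -0.52612152] 28.1
scene 543 [0.1596921] 79.32322 [[0.50027763 0.3327878  0.02040199]] [0.53508462 0.4562997  0.16051904]
side 591 [0.16191954] 79.42954 [[0.50111357 0.32537436 0.02112952]] [0.56700747 0.45957734 0.16313547]
scene -0.08 [-0.091  -0.0889 -0.0867]
scene 0.03 [-0.093  -0.0907 -0.0886]
side -0.08 [-0.0914 -0.0892 -0.0519]
side 0.03 [-0.0932 -0.0901 -0.0835]
```

View pics/shut.png

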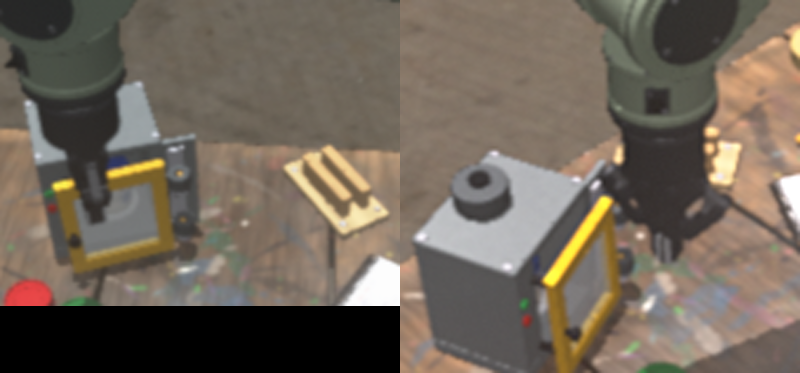

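The door is shut: yaw 79.3°, outer face at mixer x ≈ -0.090 at both ends. It hangs on both pins with the pots untouched and the gripper clear. Handing it in.

```bash
python3 -c "
from bench import order; print(order.finish_job())"
```

```text
the job is handed in; nothing more can be done
None
```

The guard door hangs on both hinge pins and is shut against the bumpers. The gripper was clear of everything when I handed the job in at about 28 s; the hand-in returned no verdict. The highest force I read while feeling for the pins was about 12 N, and I saw no movement of the pots or the tape.

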